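Free the stuck lid of the gum pot and hold it ajar

TASK

The lid of the roller's gum pot is glued down with dried gum: take the red brush out of its block, dip the bristles well down into the white water cup, dab them on the amber seam at the front of the pot, and leave the brush standing in the cup. Then take the lid by its black knob, pull until the gum lets go, and finish while still holding the lid ajar by about a finger's width (some 20 mm at the front): it must not fly open, and only your grip holds it up. Do not tip the cup, and leave the other things on the bench where they are.

Things in the scene. Friction and masses are not known exactly. Their poses are not given: they have to be found in the camera images.
- pot: Heavy green cast-iron gum pot, does not move: 136 mm across its rim, 85 mm tall. Origin at the centre of its underside, z up; its front is on its -x side, the lid's hinge on its +x side. The round steel lid (112 mm across) lies on the rim, so that 12 mm of rim shows round it. Small lugs at the sides (y) reach 81 mm from the centre below rim height.
- pot_seam (a point): Middle of the seam to wet, in front on the pot (its -x side): the corner between the lid's edge and the rim, marked by a bead of amber dried gum. The point lies 58 mm from the pot's axis and 88 mm above the bench, 3 mm above the rim's top and 2 mm below the top of the lid's edge.
- lid (a joint): Opening angle of the lid (rad), 0 shut, about a level hinge along the pot's y axis; 0.18 rad opens the front edge by about 21 mm. The dried gum holds until a pull of some 12 to 16 N up on the knob, lets go over the first 3 mm of the knob's rise, and then only the lid's weight is left (2 to 4 N at the knob); a hand that grips hard and does not turn with the lid as it tilts feels some 10 N more. Let go, the lid falls shut.
- lid_knob (a point): Centre of the head of the lid's black mushroom knob, on the pot's axis when shut: head 27 mm across and 17 mm tall, upright side 9 mm tall, on a 14 mm neck; 122 mm above the bench when shut, 25 mm above the lid's domed top. It moves with the lid, which tilts about the hinge.
- lid_hinge (a point): Middle of the lid's hinge line, 64 mm behind the knob (pot's +x) and 88 mm above the bench.
- block: Heavy light-wood tool block, does not move: 60 x 110 x 50 mm, origin at the centre of its underside. Two upright holes, 18 mm wide with a chamfered mouth and 40 mm deep, at y = +28 mm (the brush stands here at the start) and y = -28 mm (a short spatula, which stays there; its top is 110 mm above the bench).
- brush: Round brush, red handle, 148 mm long, 45 g. Origin at the end of the bristles, z points along it to the handle's end. Bristles 0 to 24 mm (stiff, 13 mm across), brass ferrule to 54 mm, red handle 14 mm across from 54 to 148 mm. It starts upright in the block, bristles down, their end 10 mm above the bench.
- brush_tip (a point): End of the bristles.
- spatula: Short spatula, 100 mm long, handle up, in the block's second hole; bystander. Origin at its lower end.
- cup: White porcelain water cup, loose, 280 g: 75 mm tall, 56 mm across the rim, walls 3 mm, inside 44 mm across widening to 50 mm at the mouth, inner floor 5 mm up. Origin at the centre of its underside, z up.
- bottle: Clear bottle with blue cap, 62 mm across, 190 mm tall; bystander. Origin at the centre of its underside.
- tin: Yellow tin, 84 mm across, 120 mm tall; bystander. Origin at the centre of its underside.
- mould: Wooden cigar mould 110 x 200 x 40 mm with cigars in it; bystander. Origin at the centre of its underside.
- dish: White dish 110 mm across, 18 mm tall; bystander. Origin at the centre of its underside.
- chaveta: Flat steel leaf knife, 80 x 150 mm, 10 mm tall, lying on the metal rolling sheet; bystander. Origin at the middle of its back.
- tubes: Small wood stand with three metal cigar tubes, 50 x 90 x 145 mm; bystander. Origin at the centre of its underside.
Mind the look-alikes: they are no part of the job. Of the things that look like the pot, the smaller one is meant.

How it is judged:
By the outcome, as a careful person would: the job done as asked, in the order asked, and still so for the second after the job is handed in, while the arm keeps its last pose, push and grip.
It also fails if it takes over 58 s, if anything falls off the work surface, if the arm or the gripper's body presses on something with over 40 N, if the wrist force passes 120 N, or if a joint passes its speed limit or range.

ROBOT

A 7-joint arm with a two-finger parallel gripper is mounted at the origin on the work surface. World frame = base frame: x ahead of the robot, y to its left, z up, the work surface at z = 0. Lengths are in m, angles in rad, forces in N, time in s.
With the tool pointing down it reaches from about 0.425 to 0.875 m from the base axis. Payload 9.9 kg.
Tool frame: the origin (TCP) lies on the centre line of the jaws, within the pads' length; the fingertips stand 14 mm ahead of it and the grasp point (between the pads) lies 5 mm behind it; z points along the fingers, y is the line along which they close (so a half turn about z gives the same grasp; the last joint's range is limited). The gripper opens to 85 mm and grips with 20 to 120 N. Pads are 22 mm wide; open, the fingers measure 114 mm over their backs; the gripper's body (76 mm by 85 mm) begins 54 mm behind the grasp point. The pads swing forward as they close: fully open they stand 13 mm farther back than shut.
Start: joints at [1.245, 0.576, 0.025, 1.437, -0.015, 1.129, -0.057], TCP at [0.162, -0.655, 0.221] pointing down, gripper open.
Joint ranges: [-2.76, 2.76], [-0.34, 2.15], [-1.52, 1.57], [0.19, 2.46], [-1.09, 4.23], [0.17, 1.99], [-2.82, 2.82]. Speed limits (rad/s): [2.22, 2.22, 3.01, 3.01, 3.14, 3.14, 3.14].

INTERFACE

Orientations are given as a 3x3 rotation matrix whose columns are the frame's x, y, z axes.
In Python, from rig import manip, eyes, hand_in, spotter gives the robot as it stands. Calls block until the motion is done:
- manip.movep(position, orientation): joint-space move of the TCP to a pose.
- manip.servo_line(position, ori=None, v=0.15, max_force=None): straight line of the TCP; ori=None keeps the orientation; v is the mean speed in m/s. With max_force (N) it stops when the force on the tool has changed by that much, and returns True; else False.
- manip.move_joints(angles): joint-space move.
- manip.set_gripper(opening, effort=None): finger opening in m; effort is the grip in N (None keeps the last); returns when the fingers have stopped.
- manip.sleep(seconds).
- manip.ik(position, orientation): joint angles nearest the present ones, or None.
- manip.observe(): the state.
- eyes.capture(name): name is "scene" or "top" or "wrist"; returns (picture, depth): 400x640x3 uint8, red, green, blue; 400x640 float32, m along the optical axis (not along the pixel's ray), 0 where there is no reading.
- eyes.camera_params(name): a dict with "camera_matrix" (3x3 intrinsics, pixels), "R" (3x3) and "t" (3): a world point X has camera coordinates R X + t. Camera axes: x right, y down, z forward; pixel columns grow to the right and rows downward; lengths in m; the calibration is good to about 2 mm. A picture is of the moment at which its call begins: read the wrist's pose just before it. camera_params takes no time and is no camera call; for the wrist camera it gives the pose at the moment of the call.
A pose or a line that the arm cannot do raises manip.IKError and nothing moves.
- hand_in(): hands the job in; it is judged then, once.
Trained networks look in the newest picture that a camera, given by its name, has taken for a name from the list of things; names that differ only in an ending like _2 or _b are one class to them, and where a whole thing is asked for, a point or a joint stands for the part that bears it (a point fixed in the world has none). Each returns a list of dicts, best first, with "score" (0 to 1); they miss things now and then, are a little off and sometimes report something else, mostly with a low value. They report only what shows in the picture. A call takes as long as a camera call. They do not tell look-alikes from the thing itself.
- spotter.recognise(label, camera): "bbox" ([centre column, centre row, width, height] in pixels, round what is visible of it).
The state is a dict: "t": time; "q": joint angles; "joint_velocities": joint speeds; "effort": joint torques, N m; "position": TCP position; "tool_rot": TCP orientation; "force": force on the tool from outside, world axes, zero at the start; "moment": the same for the moment, N m; "grip_width": finger opening in m; "grasp_force": force on a finger pad.
Only numpy, scipy, OpenCV 4.12 (cv2) and the standard library are available. Lean on these libraries where they do the work, as an engineer would, in place of code of your own. Each camera call takes 0.05 s, during which the arm holds its last target. There are 200 camera calls.

## Working session

There is one attempt and no reset: what is moved stays moved. The work goes in short steps, each a Python script; the robot and the scene stay as the last script left them, time stands still between calls to the robot, and variables do not carry over. Pictures are saved under pics/ and viewed, at most 10 in all, crops included, and the job is handed in when it is done.

```bash
ls; mkdir -p pics; cat > h.py <<'E'
import numpy as np, cv2
from rig import manip, eyes, hand_in, spotter
def cloud(name):
    P=eyes.camera_params(name); im,d=eyes.capture(name)
    K=np.array(P["camera_matrix"]);R=np.array(P["R"]);t=np.array(P["t"])
    v,u=np.mgrid[:400,:640]
    c=np.stack([(u-K[0,2])/K[0,0]*d,(v-K[1,2])/K[1,1]*d,d],-1)
    X=(c-t)@R; X[d==0]=np.nan
    return im,X
def save(n,im): cv2.imwrite("pics/"+n,im[:,:,::-1])
E
python3 - <<'E'
from h import *
for n in("scene","top"):
    im,X=cloud(n); save(n+"1.png",im); np.save(n+".npy",X)
    for l in("pot","brush","cup","block","spatula","lid_knob","pot_seam"):
        for r in spotter.recognise(l,n)[:3]:
            b=np.array(r["bbox"]); c,w=b[:2].astype(int),b[2:]
            print(n,l,round(r["score"],2),b.round(),X[np.clip(c[1],0,399),np.clip(c[0],0,639)].round(3))
s=manip.observe(); print(s["t"],s["position"],s["tool_rot"],s["force"],eyes.camera_params("wrist"))
E
```

```text
pics
scene pot 0.66 [442. 171.  69.  60.] [0.341 0.34  0.119]
scene pot 0.6 [348. 206.  44.  24.] [0.389 0.05  0.006]
scene pot 0.59 [412. 222.  60.  53.] [0.563 0.21  0.091]
scene brush 0.5 [267. 209.   8.  36.] [ 0.406 -0.206  0.004]
scene cup 0.79 [346. 233.  23.  37.] [0.589 0.034 0.066]
scene cup 0.29 [169. 225.  39.  48.] [ 0.583 -0.446  0.079]
scene block 0.76 [261. 230.  41.  26.] [ 0.561 -0.2    0.05 ]
scene lid_knob 0.94 [413. 212.  39.  29.] [0.532 0.217 0.098]
scene lid_knob 0.77 [445. 159.  45.  32.] [0.294 0.359 0.131]
scene pot_seam 0.68 [414. 219.  57.  50.] [0.554 0.217 0.095]
scene pot_seam 0.62 [445. 175.  68.  56.] [0.369 0.342 0.122]
scene pot_seam 0.16 [168. 227.  38.  57.] [ 0.58  -0.448  0.069]
top pot 0.67 [183. 288.  72.  70.] [0.283 0.347 0.155]
top pot 0.65 [236. 208.  52.  49.] [0.509 0.213 0.096]
top pot 0.49 [234. 205.  40.  41.] [0.513 0.212 0.128]
top brush 0.62 [369. 196.   2.  15.] [ 0.531 -0.174  0.127]
top cup 0.62 [232. 207.  38.  40.] [0.507 0.217 0.131]
top cup 0.57 [299. 192.  14.  19.] [0.569 0.031 0.012]
top block 0.63 [375. 197.  43.  24.] 
[... 269 characters left out ...]
t_seam 0.85 [185. 290.  73.  70.] [0.277 0.351 0.124]
0.8 [ 0.16165028 -0.65535266  0.22090243] [[ 9.70898807e-01  2.39490097e-01 -2.88988578e-06]
 [ 2.39490097e-01 -9.70898807e-01  9.23593088e-06]
 [-5.93872672e-07 -9.65925330e-06 -1.00000000e+00]] [-0.80873389  0.11304985  0.63348956] {'camera_matrix': array([[310.57187245,   0.        , 324.30724868],
       [  0.        , 310.57187245, 208.72575517],
       [  0.        ,   0.        ,   1.        ]]), 'R': array([[ 2.39373596e-01, -9.70927409e-01,  4.97911969e-04],
       [-9.24624121e-01, -2.27801390e-01,  3.05248688e-01],
       [-2.96260893e-01, -7.35288574e-02, -9.52272540e-01]]), 't': array([-0.67533213, -0.04076739,  0.37882079])}
```

```bash
python3 - <<'E'
import cv2,numpy as np
a=cv2.imread("pics/top1.png")[120:340,130:450]; b=cv2.imread("pics/scene1.png")[130:290,130:530]
cv2.imwrite("pics/c1.png",np.vstack([cv2.resize(a,(436,300),interpolation=2),]))
cv2.imwrite("pics/c2.png",cv2.resize(b,(800,320),interpolation=2))
X=np.load("top.npy"); 
z=X[...,2]
def reg(c,r,w,h,lo,hi):
    s=X[int(r-h):int(r+h),int(c-w):int(c+w)].reshape(-1,3); s=s[(s[:,2]>lo)&(s[:,2]<hi)]; print(len(s),s.mean(0).round(4),s.min(0).round(3),s.max(0).round(3)); 
reg(234,206,30,30,.118,.14); reg(234,206,30,30,.078,.14)
reg(299,192,14,16,.06,.08); reg(375,197,30,20,.04,.055); reg(369,196,25,20,.12,.17); reg(380,197,25,20,.095,.118)
E
```

```text
70 [0.5092 0.2233 0.1303] [0.497 0.212 0.119] [0.522 0.235 0.138]
1687 [0.51   0.2233 0.0927] [0.44  0.144 0.078] [0.589 0.304 0.138]
92 [0.5667 0.0349 0.0714] [0.535 0.006 0.06 ] [0.588 0.058 0.08 ]
599 [ 0.5375 -0.2053  0.05  ] [ 0.503 -0.262  0.04 ] [ 0.575 -0.148  0.055]
29 [ 0.5334 -0.1774  0.1493] [ 0.529 -0.183  0.121] [ 0.54  -0.172  0.161]
27 [ 0.5395 -0.218   0.1077] [ 0.528 -0.239  0.098] [ 0.549 -0.173  0.118]
```

View pics/top1.png

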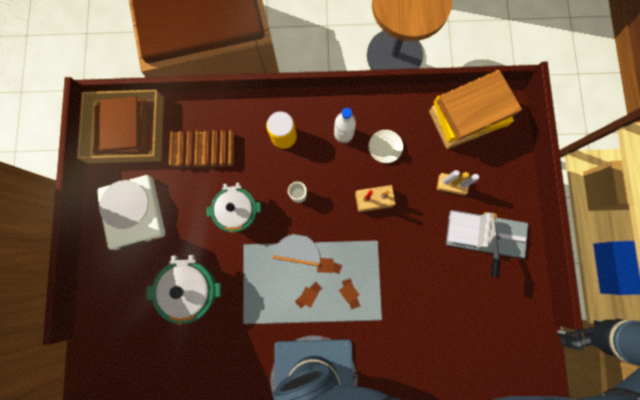

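View pics/c2.png

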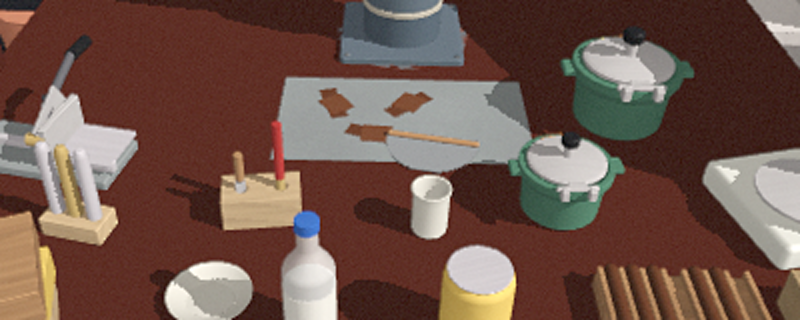

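Top view: red brush at (369,196), cup (297,192), small pot (234,208) with its hinge at the top (+x). The larger pot at (183,290) is the decoy. Next I go above the brush.

```bash
cat >> h.py <<'E'
def rot(a,th=0):
    R=np.array([[np.cos(a),np.sin(a),0],[np.sin(a),-np.cos(a),0],[0,0,-1.]])
    return R
E
python3 - <<'E'
from h import *
for a in (-90,-45,0,45,90):
    for p in ((.534,-.177,.26),(.534,-.177,.125),(.565,.034,.13),(.45,.22,.2),(.51,.223,.117)):
        q=manip.ik(np.array(p),rot(np.radians(a))); print(a,p,None if q is None else np.round(q,2))
a=np.radians(90) if manip.ik(np.array((.534,-.177,.125)),rot(np.pi/2)) is not None else -np.pi/2
a=min([-np.pi/2,np.pi/2],key=lambda a:abs(q[6]) if (q:=manip.ik(np.array((.534,-.177,.26)),rot(a))) is not None else 9)
print("a",a)
manip.movep(np.array((.50,-.177,.28)),rot(a))
im,X=cloud("wrist"); save("w1.png",im); np.save("w1.npy",X)
for l in ("brush","block","spatula"): print(l,[(r["score"],np.round(r["bbox"])) for r in spotter.recognise(l,"wrist")[:3]])
print(manip.observe()["t"])
hsv=cv2.cvtColor(im,cv2.COLOR_RGB2HSV)
m=((hsv[...,0]<8)|(hsv[...,0]>172))&(hsv[...,1]>150)&(hsv[...,2]>110)&(X[...,2]>.06)
s=X[m]; print(len(s),np.median(s,0)); t=s[s[:,2]>.14]; print(len(t),t.mean(0),t.min(0),t.max(0))
for lo in (.07,.09,.11,.13): 
    t=s[(s[:,2]>lo)&(s[:,2]<lo+.02)]; print(lo,len(t),t.mean(0).round(4) if len(t) else '')
b=X[(X[...,2]>.045)&(X[...,2]<.054)]; r=cv2.minAreaRect((b[:,:2]*1000).astype(np.float32)); print(r)
E
```

```text
-90 (0.534, -0.177, 0.26) [ 0.01  0.39  0.33  1.69 -0.14  1.09 -2.76]
-90 (0.534, -0.177, 0.125) [-0.03  0.55  0.41  1.87 -0.3   0.78 -2.6 ]
-90 (0.565, 0.034, 0.13) [-0.81  0.95  1.36  1.87 -1.01  1.23 -2.26]
-90 (0.45, 0.22, 0.2) [ 0.27  0.61 -1.29  1.89  0.64  1.15  1.88]
-90 (0.51, 0.223, 0.117) [ 0.24  0.83 -1.29  1.86  0.88  1.18  1.77]
-45 (0.534, -0.177, 0.26) [ 0.16  0.38  0.11  1.68 -0.04  1.08 -2.07]
-45 (0.534, -0.177, 0.125) [ 0.11  0.52  0.19  1.86 -0.14  0.77 -1.98]
-45 (0.565, 0.034, 0.13) [-0.16  0.51  0.03  1.85 -0.02  0.78 -2.48]
-45 (0.45, 0.22, 0.2) [-1.16  0.48  0.92  1.94 -0.47  0.95 -2.37]
-45 (0.51, 0.223, 0.117) [-0.93  0.62  0.69  1.9  -0.53  0.82 -2.31]
0 (0.534, -0.177, 0.26) [ 0.32  0.37 -0.12  1.68  0.05  1.09 -1.39]
0 (0.534, -0.177, 0.125) [ 0.26  0.51 -0.03  1.86  0.02  0.77 -1.36]
0 (0.565, 0.034, 0.13) [-0.01  0.52 -0.2   1.84  0.14  0.8  -1.85]
0 (0.45, 0.22, 0.2) [ 0.07  0.45 -0.89  1.9   0.41  0.99 -2.57]
0 (0.51, 0.223, 0.117) [-0.19  0.55 -0.46  1.87  0.32  0.8  -2.39]
45 (0.534, -0.177, 0.26) [ 0.45  0.38 -0.3   1.67  0.13  1.1  -0.68]
45 (0.
[... 476 characters left out ...]
0.45, 0.22, 0.2) [ 0.15  0.49 -1.03  1.9   0.49  1.03 -1.09]
90 (0.51, 0.223, 0.117) [ 0.06  0.64 -0.87  1.86  0.61  0.93 -1.1 ]
a 1.5707963267948966
brush [(0.85, array([358., 188.,  25.,  37.]))]
block [(0.9, array([356., 190.,  54.,  93.]))]
spatula [(0.54, array([359., 227.,  18.,  20.]))]
3.1167
643 [ 0.53639211 -0.17869087  0.10226658]
214 [ 0.53280969 -0.1767098   0.15567035] [ 0.45602458 -0.18472788  0.14076077] [ 0.53946414 -0.16849142  0.30528526]
0.07 70 [ 0.7108 -0.2858  0.0756]
0.09 47 [ 0.5318 -0.1733  0.0996]
0.11 56 [ 0.5315 -0.1734  0.12  ]
0.13 69 [ 0.5318 -0.1735  0.1404]
((650.0125732421875, -242.53659057617188), (556.6456298828125, 511.6395568847656), 1.4253531694412231)
```

View pics/w1.png

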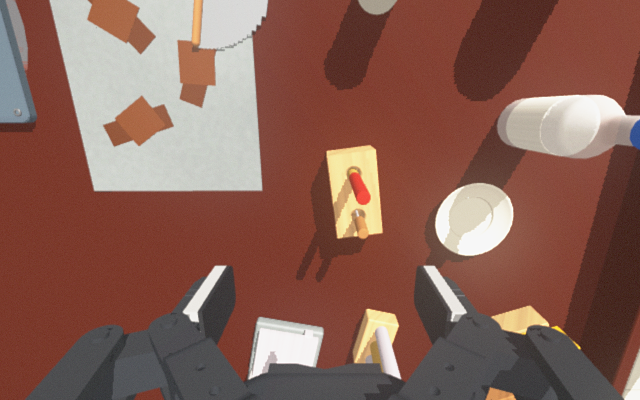

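The wrist view shows the red brush at (358,188) in the block and the spatula at (359,227) behind it. The brush axis is about (0.534, -0.178), so I grasp it now.

```bash
python3 - <<'E'
from h import *
R=rot(np.pi/2)
X=np.load("w1.npy"); s=X.reshape(-1,3); t=s[(s[:,2]>.153)&(s[:,2]<.163)&(abs(s[:,0]-.534)<.03)&(abs(s[:,1]+.178)<.03)]
print(len(t),t.min(0),t.max(0)); c=(t.min(0)+t.max(0))[:2]/2; print(c)
c=np.clip(c,[.531,-.181],[.538,-.175])
manip.set_gripper(.06,40)
manip.servo_line(np.array([*c,.2]),v=.2)
print(manip.servo_line(np.array([*c,.125]),v=.12,max_force=8))
manip.set_gripper(.0,40); o=manip.observe(); print(o["grip_width"],o["grasp_force"],o["position"],o["force"])
print(manip.servo_line(np.array([*c,.30]),v=.15,max_force=15))
o=manip.observe(); print(o["t"],o["grip_width"],o["force"],o["position"])
im,X=cloud("wrist"); save("w2.png",im)
im,X=cloud("scene"); np.save("s2.npy",X); save("s2.png",im[100:300,130:530])
print(spotter.recognise("brush","scene"))
# go towards pot, look
manip.movep(np.array([.42,.10,.33]),rot(np.pi/2))
im,X=cloud("wrist"); save("w3.png",im); np.save("w3.npy",X)
for l in ("pot","cup","pot_seam","lid_knob","lid_hinge"): print(l,[(r["score"],np.round(r["bbox"])) for r in spotter.recognise(l,"wrist")[:3]])
print(manip.observe()["t"])
E
```

```text
180 [ 0.52745304 -0.18472788  0.1531355 ] [ 0.54074883 -0.17141335  0.15944289]
[ 0.53410094 -0.17807062]
False
0.01235292116513461 39.18232262134552 [ 0.53455523 -0.17814236  0.12552639] [-0.75469553 -0.42383112  4.71543676]
False
6.65 0.01258117496538923 [-0.26276901  1.07074537 -1.89279626] [ 0.53361899 -0.17804005  0.29910281]
[{'bbox': [266.1, 164.6, 8.5, 40.8], 'score': 0.75}, {'bbox': [347.0, 232.2, 20.3, 34.4], 'score': 0.56}]
pot [(0.89, array([201.,  20., 113.,  37.])), (0.64, array([407.,  67., 133., 133.]))]
cup [(0.76, array([420., 212.,  47.,  49.]))]
pot_seam [(0.7, array([407.,  67., 127., 135.])), (0.7, array([200.,  19., 114.,  34.]))]
lid_knob [(0.91, array([410.,  62., 109., 106.])), (0.19, array([392., 303.,  20.,   9.]))]
lid_hinge [(0.86, array([410.,  62., 111., 103.]))]
8.2583
```

View pics/w3.png

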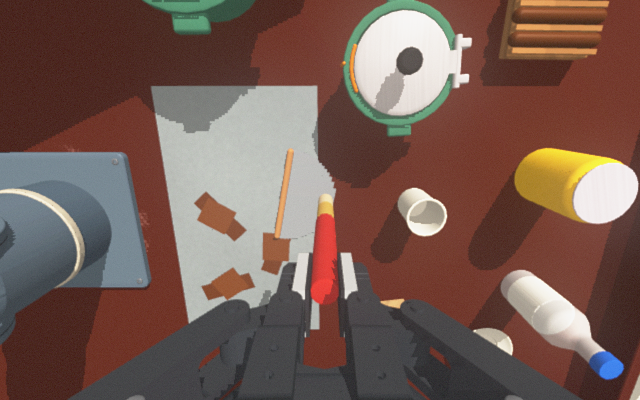

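The brush is held upright. The small pot is centred at (403,67), with amber on its left (front) at (353,67) and the hinge on its right. The cup mouth is at (424,213). Next I fit positions.

```bash
python3 - <<'E'
import numpy as np,cv2
X=np.load("w3.npy"); im=cv2.imread("pics/w3.png"); hsv=cv2.cvtColor(im,cv2.COLOR_BGR2HSV)
def circ(P):
    A=np.c_[2*P,np.ones(len(P))]; s=np.linalg.lstsq(A,(P**2).sum(1),rcond=None)[0]; return s[:2],np.sqrt(s[2]+s[:2]@s[:2])
V,U=np.mgrid[:400,:640]
box=lambda c0,c1,r0,r1:(U>=c0)&(U<c1)&(V>=r0)&(V<r1)
h,s,v=[hsv[...,i] for i in range(3)]; Z=X[...,2]
a=box(335,480,0,140)
am=a&(h>8)&(h<25)&(s>150)&(v>120)&(abs(Z-.087)<.01); q=X[am]; print("amber",am.sum(),q.mean(0).round(4),q.min(0),q.max(0))
g=a&(h>60)&(h<95)&(s>80)&(abs(Z-.085)<.004); q=X[g]; D=q[:,:2]; c=D.mean(0)
print("green",len(q),circ(D))
lid=a&(s<50)&(v>90)&(Z>.086)&(Z<.102)&(U<452); q=X[lid]; print("lid",lid.sum(),circ(cv2.convexHull((q[:,:2]).astype(np.float32))[:,0].astype(float)), q.mean(0))
k=a&(v<70)&(s<90)&(Z>.126)&(Z<.135); print("knob",k.sum(),X[k].mean(0),X[k].min(0),X[k].max(0))
b=a&(U>455)&(s<60)&(v>120)&(Z>.05); q=X[b]; print("hinge",b.sum(),q.mean(0),q.min(0),q.max(0))
c=box(390,455,180,245)&(s<90)&(Z>.068)&(Z<.08); q=X[c]; print("cup",c.sum(),circ(cv2.convexHull(q[:,:2].astype(np.float32))[:,0].astype(float)),q[:,2].mean())
r=box(305,345,190,305)&(((h<8)|(h>172)&(s>150))|((h>12)&(h<30)&(s>60)))
r&=(Z>.1)&(abs(X[...,0]-.42)<.03)&(abs(X[...,1]-.1)<.04)
for lo in np.arange(.19,.37,.02):
    t=X[r&(Z>lo)&(Z<lo+.02)]; print(lo.round(2),len(t),t.mean(0).round(4) if len(t) else '')
E
```

```text
amber 183 [0.4516 0.2226 0.0871] [0.43921278 0.19693987 0.07831929] [0.45827859 0.24727353 0.08936259]
green 1859 (array([0.50818241, 0.22441558]), np.float64(0.06337094099305164))
lid 7404 (array([0.50934155, 0.22507337]), np.float64(0.05575879634819628)) [0.50764111 0.2262101  0.0935431 ]<stdin>:13: RuntimeWarning: Mean of empty slice.
  ret = um.true_divide(
Traceback (most recent call last):
ValueError: zero-size array to reduction operation minimum which has no identity
```

```bash
python3 - <<'E'
import numpy as np,cv2
X=np.load("w3.npy"); im=cv2.imread("pics/w3.png"); hsv=cv2.cvtColor(im,cv2.COLOR_BGR2HSV)
def circ(P):
    A=np.c_[2*P,np.ones(len(P))]; s=np.linalg.lstsq(A,(P**2).sum(1),rcond=None)[0]; return s[:2],np.sqrt(s[2]+s[:2]@s[:2])
V,U=np.mgrid[:400,:640]
box=lambda c0,c1,r0,r1:(U>=c0)&(U<c1)&(V>=r0)&(V<r1)
h,s,v=[hsv[...,i] for i in range(3)]; Z=X[...,2]
def st(n,m): q=X[m]; print(n,len(q),*( (q.mean(0).round(4),q.min(0).round(3),q.max(0).round(3)) if len(q) else ()))
a=box(335,480,0,140)
st("knob",a&(Z>.122)&(Z<.14)); 
st("hinge",a&(U>457)&(s<80)&(v>110)&(Z>.06))
st("hingeL",a&(U>457)&(V<55)&(s<80)&(v>110)&(Z>.06));st("hingeR",a&(U>457)&(V>62)&(s<80)&(v>110)&(Z>.06))
c=box(390,455,180,245)&(s<110)&(Z>.068)&(Z<.08); q=X[c]; print("cup",c.sum(),circ(cv2.convexHull(q[:,:2].astype(np.float32))[:,0].astype(float)),q[:,2].mean(),q.min(0),q.max(0))
r=box(305,345,190,305)&(Z>.1)&(abs(X[...,0]-.42)<.03)&(abs(X[...,1]-.1)<.04)
for lo in np.arange(.19,.37,.02):
    t=X[r&(Z>lo)&(Z<lo+.02)]; print(lo.round(2),len(t),t.mean(0).round(4) if len(t) else '')
X=np.load("s2.npy"); 
q=X[(abs(X[...,0]-.534)<.03)&(abs(X[...,1]+.178)<.03)&(X[...,2]>.15)&(X[...,2]<.28)]
for lo in np.arange(.17,.28,.02):
    t=q[(q[:,2]>lo)&(q[:,2]<lo+.02)]; print(lo.round(2),len(t),t.mean(0).round(4) if len(t) else '')
E
```

```text
knob 573 [0.508  0.2246 0.1292] [0.496 0.212 0.122] [0.522 0.239 0.133]
hinge 355 [0.5774 0.2323 0.0908] [0.569 0.202 0.082] [0.588 0.257 0.093]
hingeL 187 [0.5763 0.2473 0.0908] [0.569 0.236 0.082] [0.585 0.257 0.093]
hingeR 142 [0.5794 0.2126 0.0909] [0.573 0.202 0.086] [0.588 0.227 0.093]
cup 389 (array([0.5610634 , 0.03348057]), np.float64(0.027415088619047026)) 0.07298882458400666 [0.53374817 0.00597362 0.06800814] [0.58876041 0.06098434 0.07641581]
0.19 0 
0.21 70 [0.4201 0.1035 0.2222]
0.23 106 [0.4203 0.1036 0.2405]
0.25 122 [0.42   0.1037 0.2598]
0.27 181 [0.4199 0.1039 0.2805]
0.29 238 [0.4199 0.1039 0.3005]
0.31 321 [0.4198 0.104  0.3205]
0.33 559 [0.4198 0.1051 0.3418]
0.35 1283 [0.4197 0.1027 0.36  ]
0.17 9 [ 0.5387 -0.1772  0.1878]
0.19 32 [ 0.5373 -0.1772  0.1999]
0.21 33 [ 0.5376 -0.1763  0.2202]
0.23 33 [ 0.5385 -0.1773  0.2399]
0.25 38 [ 0.5381 -0.1768  0.2604]
0.27 21 [ 0.5381 -0.1768  0.2752]
```

```bash
cat >> h.py <<'E'
POT=np.array([.5085,.2247]); YAW=.075; CUP=np.array([.561,.0335])
E
python3 - <<'E'
from h import *
R=rot(np.pi/2); P=lambda c,z:np.array([c[0],c[1],z])
manip.movep(P(CUP,.25),R)
print(manip.servo_line(P(CUP,.129),v=.12,max_force=6)); manip.sleep(.4); print(manip.observe()["position"])
manip.servo_line(P(CUP,.26),v=.15)
S=POT-.0625*np.array([np.cos(YAW),np.sin(YAW)])
manip.movep(P(S,.26),R)
manip.servo_line(P(S,.21),v=.1)
f0=manip.observe()["force"]
print(manip.servo_line(P(S,.197),v=.02,max_force=4))
o=manip.observe(); print(o["t"],o["position"],o["force"]-f0,o["grip_width"])
im,X=cloud("scene"); save("d1.png",cv2.resize(im[160:260,350:480],(780,600),interpolation=2))
E
```

```text
False
[0.56106135 0.03345455 0.12917659]
True
13.6167 [0.44645116 0.22024045 0.2004716 ] [-0.85853057 -1.73603799  6.04109139] 0.01234955387743174
```

View pics/d1.png

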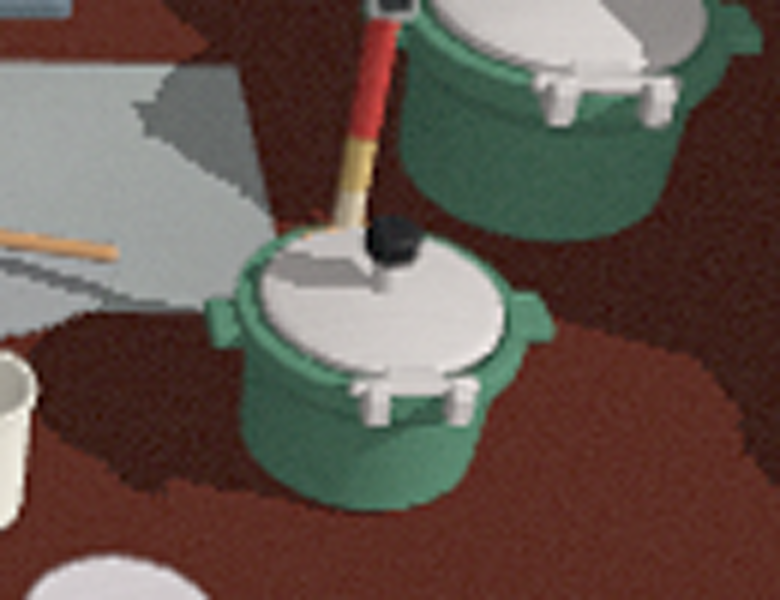

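The brush's bristles at (345,215) stand on the front rim by the seam, and the contact height matches the rim. I press lightly toward the lid edge, then return the brush to the cup.

```bash
python3 - <<'E'
from h import *
P=lambda c,z:np.array([c[0],c[1],z])
u=np.array([np.cos(YAW),np.sin(YAW)]); w=np.array([-u[1],u[0]])
S=POT-.0625*u
print(manip.servo_line(P(S+.0025*u,.2005),v=.02,max_force=5)); manip.sleep(.5)
o=manip.observe(); print(o["position"],o["force"])
manip.servo_line(P(S-.002*u,.27),v=.12)
R=rot(np.pi/2); manip.movep(P(CUP,.25),R)
im,X=cloud("wrist"); save("w4.png",im)
manip.servo_line(P(CUP,.14),v=.12)
print(manip.servo_line(P(CUP,.120),v=.04,max_force=3)); print(manip.observe()["position"])
manip.set_gripper(.03); manip.sleep(.5)
manip.set_gripper(.06)
manip.servo_line(P(CUP,.27),v=.15)
manip.movep(P(CUP+[-.06,.10],.30),rot(np.pi))
im,X=cloud("wrist"); save("w5.png",im); np.save("w5.npy",X)
im,X=cloud("scene"); save("s5.png",cv2.resize(im[130:290,280:480],(750,600),interpolation=2))
o=manip.observe(); print(o["t"],o["q"].round(2))
E
```

```text
False
[0.4486805  0.22020207 0.2005207 ] [-0.34397566  0.5138587   2.70092401]
True
[0.5609259  0.03346337 0.12051143]
21.2667 [ 0.35  0.4  -1.    1.7   0.35  1.24  0.83]
```

View pics/s5.png

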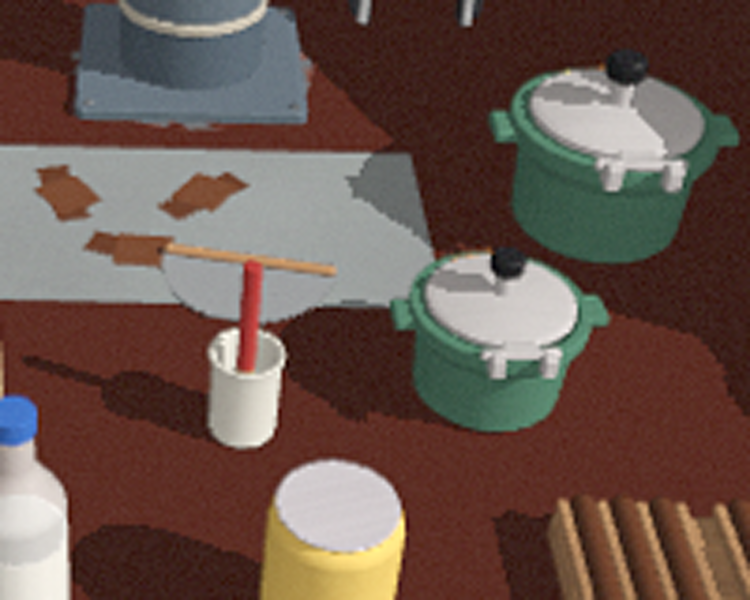

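View pics/w5.png

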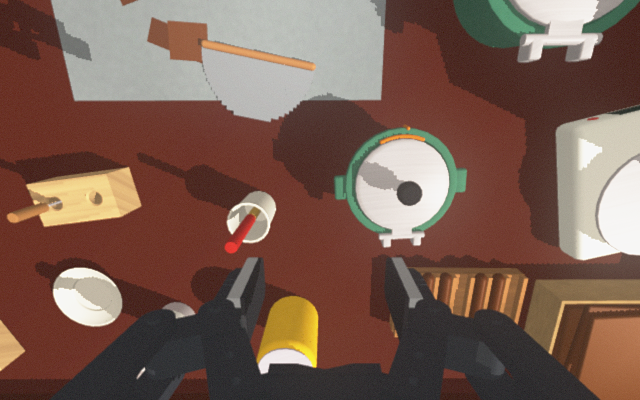

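The brush stands leaning in the upright cup at (250,220), and the knob shows at (409,193). I refine the knob and hinge positions and plan the arc.

```bash
cat > lid.py <<'E'
from h import *
from scipy.spatial.transform import Rotation as Ro
X=np.load("w5.npy"); im=cv2.imread("pics/w5.png"); hsv=cv2.cvtColor(im,cv2.COLOR_BGR2HSV); V,U=np.mgrid[:400,:640]; Z=X[...,2]
a=(U>330)&(U<470)&(V>110)&(V<260); s,v=hsv[...,1],hsv[...,2]
q=X[a&(Z>.125)&(Z<.14)]; K=(q.min(0)+q.max(0))[:2]/2
hm=a&(V>232)&(s<80)&(v>110)&(Z>.06); L=X[hm&(U<403)].mean(0); Rr=X[hm&(U>=403)].mean(0)
if __name__=="__main__": print("knob",q.min(0),q.max(0),K,"hinge",L,Rr,np.arctan2(*( (L-Rr)[:2]*[-1,1])) )
am=a&(V<150)&(hsv[...,0]>8)&(hsv[...,0]<25)&(s>150)&(abs(Z-.088)<.008); A=X[am].mean(0)
if __name__=="__main__": print("amber",A, "dir from amber",np.arctan2(*(K-A[:2])[::-1]),"from hinge",np.arctan2(*(((L+Rr)/2)[:2]-K)[::-1]))
E
cat > arc.py <<'E'
from h import *
from scipy.spatial.transform import Rotation as Ro
def pose(K,th,z0=.117):
    ay=np.array([-np.sin(YAW),np.cos(YAW),0]); H=np.array([K[0]+.064*np.cos(YAW),K[1]+.064*np.sin(YAW),.088])
    M=Ro.from_rotvec(ay*th).as_matrix()
    return H+M@(np.array([K[0],K[1],z0])-H), M@rot(np.pi+YAW)
E
python3 lid.py; python3 - <<'E'
from arc import *
for th in (0,.09,.18): print(np.round(manip.ik(*pose(POT,th)),2))
E
```

```text
knob [0.49571752 0.21206137 0.12500346] [0.52162277 0.23814143 0.13227956] [0.50867014 0.2251014 ] hinge [0.5672227  0.20862955 0.11252149] [0.57483884 0.24486387 0.09038387] 2.934417210784177
amber [0.4515642  0.22157945 0.08724323] dir from amber 0.06159589142933768 from hinge 0.0263776799283922
[ 0.05  0.64 -0.87  1.86  0.61  0.93  0.54]
[ 0.07  0.69 -0.9   1.77  0.55  1.05  0.61]
[ 0.08  0.74 -0.92  1.68  0.5   1.17  0.67]
```

```bash
python3 - <<'E'
from arc import *
K=np.array([.5087,.2249]); p,R=pose(K,0)
manip.movep(p+[0,0,.08],R)
print(manip.servo_line(p,v=.1,max_force=8))
manip.set_gripper(0,60); o=manip.observe(); print(o["t"],o["grip_width"],o["grasp_force"],o["position"],o["force"])
f0=o["force"]
for th in (.015,.03,.05,.08):
    manip.servo_line(*pose(K,th),v=.012); o=manip.observe()
    print(th,round(o["t"],2),(o["force"]-f0).round(1),o["grip_width"].__round__(4),(o["position"]-pose(K,th)[0]).round(4))
E
```

```text
False
23.4667 -4.2099029208171924e-05 13.923800724442117 [0.51023147 0.22765343 0.12035963] [-3.54578352  0.56403002 28.76382986]
0.015 23.72 [ 1.8  0.4 -7.5] 0.0 [0.0011 0.0023 0.0025]
0.03 23.97 [  1.1   0.6 -15.1] 0.0003 [0.0008 0.0016 0.0017]
0.05 24.23 [  4.1  -1.6 -20.2] 0.0003 [0.0007 0.0004 0.0007]
0.08 24.56 [  3.8  -0.7 -28.4] 0.0001 [ 0.     -0.0002 -0.0004]
```

The gripper closed on nothing, so I look at why.

```bash
python3 - <<'E'
from h import *
o=manip.observe(); print(o["t"],o["position"],o["force"],o["grasp_force"],o["grip_width"])
im,X=cloud("wrist"); im2,_=cloud("scene")
save("k1.png",np.vstack([im[:240,160:560] if 0 else cv2.resize(im,(480,300)),cv2.resize(im2[160:260,340:500],(480,300),interpolation=2)]))
E
```

```text
24.5583 [0.51125264 0.22491499 0.12164892] [ 0.26150238 -0.13471291  0.32714929] 0.0 0.00011910687862224219
```

View pics/k1.png

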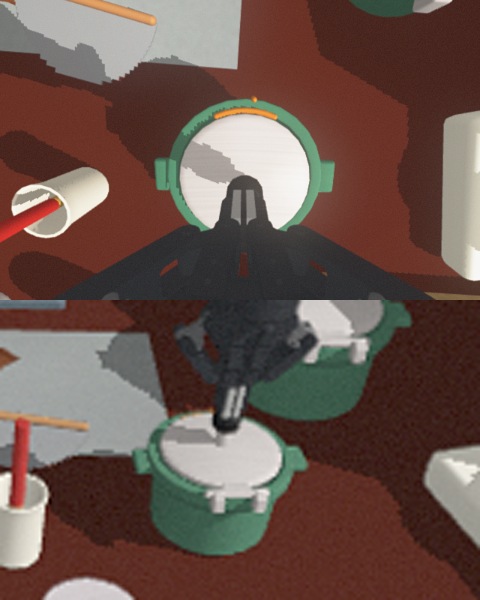

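```bash
python3 - <<'E'
from h import *
o=manip.observe(); p=o["position"]
for n in("wrist","scene"):
    im,X=cloud(n); np.save("k_"+n+".npy",X)
    v=im.max(-1)
    m=(abs(X[...,0]-.51)<.03)&(abs(X[...,1]-.225)<.035)&(X[...,2]>.096)&(X[...,2]<.20)
    q=X[m]; c=v[m]
    for lo in np.arange(.096,.2,.006):
        s=(q[:,2]>=lo)&(q[:,2]<lo+.006); t=q[s]
        if len(t)>2: print(n,lo.round(3),len(t),t.mean(0).round(4),t.min(0)[:2].round(3),t.max(0)[:2].round(3),int(np.median(c[s])))
E
```

```text
wrist 0.096 2311 [0.5011 0.2242 0.0966] [0.48  0.191] [0.539 0.26 ] 236
wrist 0.114 45 [0.4976 0.2239 0.1189] [0.496 0.213] [0.505 0.234] 120
wrist 0.12 177 [0.4986 0.2247 0.1234] [0.496 0.212] [0.51  0.238] 81
wrist 0.126 663 [0.5015 0.2248 0.1288] [0.496 0.212] [0.51  0.238] 80
wrist 0.132 33 [0.5001 0.2239 0.1372] [0.499 0.217] [0.501 0.23 ] 127
wrist 0.138 280 [0.502  0.224  0.1413] [0.499 0.211] [0.506 0.238] 100
wrist 0.144 366 [0.5029 0.224  0.1471] [0.5   0.211] [0.506 0.238] 83
wrist 0.15 408 [0.5032 0.224  0.1531] [0.5   0.211] [0.507 0.238] 82
wrist 0.156 465 [0.5038 0.2243 0.1591] [0.501 0.211] [0.508 0.238] 77
wrist 0.162 363 [0.5052 0.224  0.1651] [0.501 0.211] [0.525 0.238] 128
wrist 0.168 643 [0.508  0.2243 0.17  ] [0.5   0.205] [0.524 0.242] 65
wrist 0.174 1432 [0.5064 0.2243 0.1778] [0.499 0.193] [0.526 0.256] 61
wrist 0.18 2411 [0.5068 0.2242 0.1833] [0.498 0.19 ] [0.526 0.26 ] 57
wrist 0.186 4456 [0.5108 0.225  0.1886] [0.498 0.19 ] [0.527 0.26 ] 54
wrist 0.192 2040 [0.5105 0.2252 0.1949] [0.498 0.19 ] [0.527 0.26 ] 51
wrist 0.198 753 [0.5051 0.2249 0.199 ] [0.497
[... 568 characters left out ...]
 0.236] 120
scene 0.144 18 [0.519  0.2234 0.1469] [0.506 0.212] [0.522 0.239] 71
scene 0.15 22 [0.5202 0.2236 0.1528] [0.51  0.212] [0.525 0.239] 74
scene 0.156 19 [0.521  0.2228 0.1591] [0.508 0.212] [0.527 0.238] 75
scene 0.162 20 [0.5215 0.2225 0.165 ] [0.511 0.211] [0.529 0.24 ] 108
scene 0.168 17 [0.5231 0.2259 0.1712] [0.518 0.211] [0.529 0.243] 79
scene 0.174 24 [0.5255 0.2268 0.1775] [0.518 0.2  ] [0.531 0.254] 55
scene 0.18 50 [0.525  0.2257 0.1832] [0.507 0.192] [0.533 0.258] 53
scene 0.186 66 [0.5211 0.2245 0.1888] [0.504 0.19 ] [0.531 0.259] 49
scene 0.192 38 [0.5221 0.2278 0.1945] [0.503 0.191] [0.532 0.259] 48
scene 0.198 15 [0.525  0.2265 0.1987] [0.507 0.192] [0.533 0.259] 53
```

```bash
python3 - <<'E'
from h import *
X=np.load("w3.npy"); im=cv2.imread("pics/w3.png")
for n,b in (("L",(285,312,240,300)),("R",(338,362,240,300))):
    Y=X[b[2]:b[3],b[0]:b[1]].reshape(-1,3); t=Y[(Y[:,2]>.22)]; print(n,len(t),np.percentile(t,[0,2,5,50],axis=0).round(3))
X=np.load("w5.npy")
for b in ((230,265,255,300),(385,420,255,300)):
    Y=X[b[2]:b[3],b[0]:b[1]].reshape(-1,3); t=Y[(Y[:,2]>.18)]; print(len(t),np.percentile(t,[0,2,5,50],axis=0).round(3))
o=manip.observe(); print(o["position"],o["tool_rot"].round(3),o["q"].round(3),o["grip_width"])
E
```

```text
L 1150 [[0.401 0.094 0.341]
 [0.402 0.101 0.345]
 [0.403 0.105 0.347]
 [0.409 0.109 0.365]]
R 1047 [[0.426 0.093 0.341]
 [0.426 0.101 0.345]
 [0.426 0.105 0.347]
 [0.43  0.109 0.365]]
1299 [[0.488 0.09  0.314]
 [0.488 0.091 0.317]
 [0.488 0.092 0.318]
 [0.489 0.101 0.333]]
1298 [[0.488 0.162 0.313]
 [0.489 0.162 0.317]
 [0.489 0.162 0.318]
 [0.49  0.164 0.333]]
[0.51093604 0.22504642 0.12189047] [[-0.994 -0.075 -0.08 ]
 [-0.075  0.997 -0.006]
 [ 0.08  -0.    -0.997]] [ 0.069  0.683 -0.897  1.782  0.552  1.035  0.606] 8.759749941304278e-05
```

The measured fingertips sit about 12 mm behind the reported TCP, so the true tip is about 25 mm higher than the stated geometry. The fingers closed above the knob. I regrasp 24 mm lower.

```bash
python3 - <<'E'
from arc import *
K=np.array([.5095,.2249]); Z0=.094; p,R=pose(K,0,Z0)
print([np.round(manip.ik(*pose(K,t,Z0)),2) for t in (0,.18)])
o=manip.observe(); manip.servo_line(np.array([K[0],K[1],.16]),R,v=.1)
manip.set_gripper(.06,60)
print(manip.servo_line(p,R,v=.08,max_force=6))
manip.set_gripper(0,60); o=manip.observe(); print(o["t"],o["grip_width"],o["grasp_force"],o["position"],o["force"])
if o["grip_width"]>.02:
  f0=o["force"]
  for th in (.015,.03,.05):
    manip.servo_line(*pose(K,th,Z0),v=.012); o=manip.observe()
    print(th,round(o["t"],2),(o["force"]-f0).round(1),round(o["grip_width"],4),(o["position"]-pose(K,th,Z0)[0]).round(4))
  im,X=cloud("wrist"); save("k2.png",im); np.save("k2.npy",X)
  im2,_=cloud("scene"); save("k3.png",np.vstack([cv2.resize(im,(480,300)),cv2.resize(im2[160:260,340:500],(480,300),interpolation=2)]))
E
```

```text
[array([ 0.04,  0.67, -0.85,  1.88,  0.65,  0.89,  0.51]), array([ 0.07,  0.76, -0.89,  1.71,  0.51,  1.12,  0.65])]
False
27.2917 0.024162292707589902 58.66430677289827 [0.50968295 0.2255816  0.09469293] [-1.18761977  0.53604512  6.29662765]
0.015 27.54 [ 0.1  3.1 -7.4] 0.0242 [-0.0003  0.0007 -0.0001]
0.03 27.79 [-0.7  3.2 -6.8] 0.0241 [-0.0003  0.0006 -0.0001]
0.05 28.05 [-1.7  4.9 -9.8] 0.0245 [-0.0005  0.0005 -0.0004]
```

```bash
cat > ang.py <<'E'
from arc import *
def lidangle(X,im):
    u=np.array([np.cos(YAW),np.sin(YAW)]); w=np.array([-u[1],u[0]])
    d=X[...,:2]-[.5090,.2249]; f=d@u; g=d@w; Z=X[...,2]; v=im.max(-1); s=im.max(-1).astype(int)-im.min(-1)
    m=(f<-.03)&(f>-.054)&(abs(g)<.025)&(Z>.08)&(Z<.14)&(s<60)
    return m.sum(), [(round(a,3),X[m&(f>a)&(f<a+.006)][:,2].mean().round(4)) for a in (-.052,-.046,-.040,-.034)]
E
python3 - <<'E'
from ang import *
K=np.array([.5095,.2249]); Z0=.094
X=np.load("w5.npy"); im=cv2.imread("pics/w5.png"); print("shut",lidangle(X,im))
X=np.load("k2.npy"); im=cv2.imread("pics/k2.png"); print(".05",lidangle(X,im))
f0=manip.observe()["force"]
for th in (.08,.11,.14,.17):
    manip.servo_line(*pose(K,th,Z0),v=.015); o=manip.observe()
    print(th,round(o["t"],2),(o["force"]-f0).round(1),round(o["grip_width"],4),(o["position"]-pose(K,th,Z0)[0]).round(4))
im,X=cloud("wrist"); print(lidangle(X,im))
im2,_=cloud("scene"); save("k4.png",np.vstack([cv2.resize(im,(480,300)),cv2.resize(im2[160:260,340:500],(480,300),interpolation=2)]))
E
```

```text
shut (np.int64(920), [(-0.052, np.float64(0.0916)), (-0.046, np.float64(0.093)), (-0.04, np.float64(0.0938)), (-0.034, np.float64(0.0943))])
.05 (np.int64(4443), [(-0.052, np.float64(0.095)), (-0.046, np.float64(0.0963)), (-0.04, np.float64(0.0969)), (-0.034, np.float64(0.0974))])
0.08 28.43 [-0.  -0.9  3.8] 0.0242 [-0.0002  0.0006  0.0001]
0.11 28.7 [-0.9 -2.6  8.2] 0.0241 [0.     0.0006 0.0005]
0.14 28.98 [ 0.2 -1.5  7. ] 0.0246 [-0.      0.0005  0.0004]
0.17 29.25 [-0.6 -0.2  6.6] 0.0244 [-0.0002  0.0005  0.0002]
(np.int64(4220), [(-0.052, np.float64(0.109)), (-0.046, np.float64(0.1099)), (-0.04, np.float64(0.1098)), (-0.034, np.float64(0.1096))])
```

View pics/k4.png

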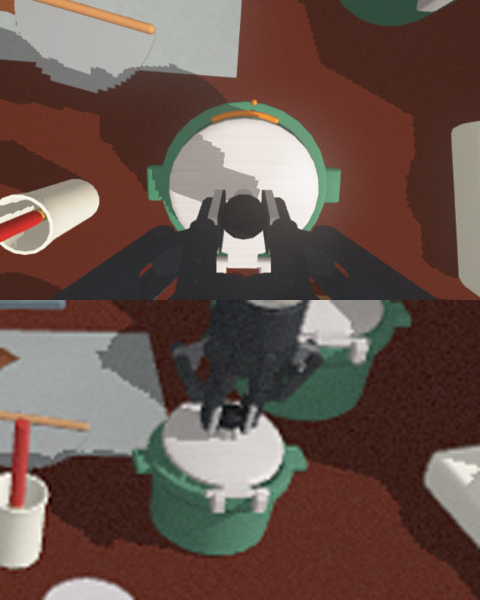

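The lid is ajar and held, with the front edge up about 18 mm. I make a small top-up, recheck, and hand in.

```bash
python3 - <<'E'
from ang import *
K=np.array([.5095,.2249]); Z0=.094
manip.servo_line(*pose(K,.186,Z0),v=.01); manip.sleep(1.0)
im,X=cloud("wrist"); print(lidangle(X,im)); o=manip.observe(); print(o["t"],o["grip_width"],o["grasp_force"],o["force"])
hand_in()
E
```

```text
(np.int64(4182), [(-0.052, np.float64(0.1103)), (-0.046, np.float64(0.1111)), (-0.04, np.float64(0.111)), (-0.034, np.float64(0.1107))])
30.65 0.024229254920103936 62.29911241177888 [-2.96402538  5.96412856  0.14235754]
the job is handed in; nothing more can be done
```

I dipped the brush, dabbed the seam, left the brush standing in the upright cup, and handed in at about 31 s with the gripper holding the lid roughly 20 mm open at the front; my first try at the knob missed and closed on top of it, pressing with about 28 N, before I regrasped lower.

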